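Set the lift-and-turn selector valve to the port in use

TASK

The sprung knob of the flow selector is parked. Pull it up out of its park slot, turn it to the port that carries the tall cartridge (the other three ports have only low blank plugs) and let it drop fully home in the detent there, feeling for the detent because it lies a little to one or the other side of the port; then let go. Do not force the knob, do not let it drop in at a blanked port on the way, and leave the things standing around where they are.

Things in the scene. Friction and masses are not known exactly. Their poses are not given: they have to be found in the camera images.
- housing: the selector's body, fixed: grey base plate 160 x 186 mm, top 24 mm above the bench, with a round aluminium turret, 98 mm wide, 54 mm high. Origin at bench height on the knob's upright axis. Park is its -x direction; the four ports stand on the plate 70 mm from the axis, 35 and 69 degrees either side of -x. Hidden under the knob each port's notch lies 0.09 to 0.21 rad to one or the other side of its port.
- spindle: the knob assembly, turning about the upright axis (about 1.6 rad either side of park). Origin on the axis at bench height; its -x axis is where the pointer points. When home, a pin under the skirt stands in the park slot or in a port's notch and blocks turning (play 0.04 rad either side in a notch, 0.09 to 0.21 in the park slot).
- knob (a joint): how far the knob is pulled up, m: 0 fully home, 0.014 at the upper stop. Spring and weight pull it down with about 7 N at home, 10 N at 0.012. Above 0.007 it is clear and turns freely; let down between notches, its pin rests on the plate at 0.0065 and can be slid round until it drops into a notch.
- knob_grip (a point): centre of the knob's grip bar, on the turning axis, 80 mm above the bench when home: a black upright bar 14 mm thick, 44 mm long along the pointer direction, reaching from 60 to 92 mm above the bench (home), on a round black skirt 81 mm wide whose top is at 60 mm. It moves up with the knob.
- pointer_aim (a point): the point the pointer aims at: on the pointer's line (white line on the skirt, pointer nose at 50 mm from the axis), 70 mm from the axis, i.e. right over a port when the pointer points exactly at it.
- cartridge_mid (a point): the tall steel cartridge, 16 mm diameter, 36 mm tall, fixed in one of the four ports; the point is its centre, 42 mm above the bench.
- plug_a_mid (a point): a low steel blank plug, 14 mm across, 8 mm tall, fixed in one of the other ports; the point is its centre, 28 mm above the bench.
- plug_c_mid (a point): a low steel blank plug, 14 mm across, 8 mm tall, fixed in one of the other ports; the point is its centre, 28 mm above the bench.
- plug_d_mid (a point): a low steel blank plug, 14 mm across, 8 mm tall, fixed in one of the other ports; the point is its centre, 28 mm above the bench.
- beaker_mid (a point): bystander, loose: small clear beaker, 53 mm wide, 61 mm tall; the point is its centre.
- bottle_mid (a point): bystander, loose: white plastic bottle with a black cap, 72 mm wide, 152 mm tall; the point is its centre.
- tape_mid (a point): bystander, loose: roll of tape lying flat, 58 mm wide, 19 mm high; the point is its centre.

How it is judged:
By the outcome, as a careful person would: the job done as asked, in the order asked, and still so for the second after the job is handed in, with the robot touching nothing.
It also fails if it takes over 48 s, if anything falls off the work surface, if the arm or the gripper's body presses on something with over 40 N, if the wrist force passes 120 N, or if a joint passes its speed limit or range.

ROBOT

A 6-joint arm with a two-finger parallel gripper is mounted at the origin on a cart in front of the work surface, level with it; the furniture and walls round the work are solid. World frame = base frame: x ahead of the robot, y to its left, z up, the work surface at z = 0. Lengths are in m, angles in degrees, forces in N, time in s.
With the tool pointing down it reaches from about 0.4 to 0.825 m from the base axis. Payload 7 kg.
Tool frame: the origin (TCP) lies between the finger pads; the fingertips stand 17 mm ahead of it and the grasp point (between the pads) lies 2 mm behind it; x points along the fingers, y is the direction in which the jaws open and shut, and the axes are right-handed (so a half turn about x gives the same grasp; the last joint's range is limited). The gripper opens to 88 mm and grips with 3 to 60 N. Pads are 19 mm wide; open, the fingers measure 130 mm over their backs; the gripper's body (78 mm by 193 mm) begins 47 mm behind the grasp point.
Start: joints at [-60.04, 20.546, 0.682, 0, -70.136, -16.507], TCP at [0.157, -0.656, 0.244] pointing down, gripper open.
Joint ranges: [-176.03, 176.03], [-82.01, 121.73], [-58.28, 71.71], [-173.87, 95.51], [-174.79, -0.11], [-173.66, 173.66]. Speed limits (degrees/s): [136.94, 136.94, 172.46, 180, 180, 180].

INTERFACE

Orientations are given as [roll, pitch, yaw] about the fixed x, y, z axes, in that order (R = Rz(yaw) Ry(pitch) Rx(roll)).
In Python, from plant import r gives the robot as it stands.
- The arm moves only by the shell command python3 -m jog 'ROWS' [FORCE]. ROWS is a JSON object of lists of equal length, an entry for each row: "fingers": the opening, from 0 (shut) to 1 (fully open); "dp": the shift along the tool's x, y, z in mm, a list of three; "twist": the turn about the tool's x in degrees. In form: {"fingers": [fingers, ...], "dp": [[dx, dy, dz], ...], "twist": [twist, ...]}. A call has exactly 5 rows; each row is the pose to reach, as a shift and turn from the pose measured when the call began, along the tool's axes at that moment; what a row does not reach only later rows make up. A row lasts 1/10 s, in which the tool goes at most 50 mm and 8.59 degrees, less where a joint would pass 70% of its speed; a pose out of reach is approached as far as the arm can. A call with a gripper value outside its range is refused whole. The fingers move at their own pace and stop on an object; FORCE is the grip in N (left out, the last holds). Time passes only in rows, so rows that repeat a pose let the fingers close, or fill a call up. It gives the time, the measured TCP pose, the force and the opening at its end, in the units of the state.
- r.get_state(): the state, without advancing time (a new reading comes with each control period).
- r.capture(name): name is "scene" or "top" or "wrist"; returns a dict with "frame" (400x640x3 uint8, red, green, blue), "intrinsics" (3x3 intrinsics, pixels), "pose" (4x4, takes a point from camera to world coordinates). Camera axes: x right, y down, z forward; pixel columns grow to the right and rows downward; lengths in m; the calibration is good to about 2 mm. The wrist camera is an equidistant fisheye: a pixel r from the principal point sees the ray r / f radians off the axis. A picture is of the moment at which its call begins. There is no depth.
- r.close_job(): hands the job in, once; it reports no verdict.
The state is a dict: "time_s": time; "joints": joint angles; "qd": joint speeds; "joint_torque": joint torques, N m; "tcp_pos": TCP position; "eef_rot": TCP orientation; "contact_force": force on the tool from outside, world axes, zero at the start; "moment": the same for the moment, N m; "gripper_width": finger opening in m.
Only numpy, scipy, OpenCV 4.12 (cv2) and the standard library are available. Lean on these libraries where they do the work, as an engineer would, in place of code of your own. Each camera call takes 0.05 s, during which the arm holds its last target. There are 200 camera calls.

## Working session

There is one attempt and no reset: what is moved stays moved. The work goes in short steps, Python scripts to look and compute and a shell command to move; the robot and the scene stay as the last step left them, time stands still between calls to the robot, and variables do not carry over. Pictures are saved under pics/ and viewed, on a budget of 10 in all, crops included, one or two more only if the job needs it, and the job is handed in when it is done.

```bash
ls; mkdir -p pics
python3 - <<'E'
from plant import r
import cv2
print(r.get_state())
for n in("scene","top"):
    c=r.capture(n);cv2.imwrite(f"pics/{n}0.png",c["frame"][:,:,::-1]);print(n,c["intrinsics"],c["pose"])
E
```

```text
pics
{'time_s': 0.0, 'joints': array([-6.00391151e+01,  2.05903264e+01,  6.34575841e-01, -2.13935261e-02,
       -7.01338354e+01, -1.65069998e+01]), 'qd': array([-0.03072208, -0.04832187, -0.07134793, -0.00421683,  0.06954925,
        0.06614923]), 'joint_torque': array([ 8.39077416e-05, -5.82723105e+01,  2.93053025e+01,  6.99721992e+00,
        6.92199043e-03, -2.03359104e-04]), 'tcp_pos': array([ 0.15693217, -0.65604386,  0.24263725]), 'eef_rot': array([ 93.85592988,  89.90818358, 107.30252919]), 'contact_force': array([-0.26299295, -0.11391118, -0.00192283]), 'moment': array([-0.01342332,  0.00653166,  0.00903317]), 'gripper_width': 0.08760759508431079}
scene [[436.6501334    0.         325.00316671]
 [  0.         436.6501334  202.69334441]
 [  0.           0.           1.        ]] [[-0.84564774 -0.41899031  0.33064636  0.1976954 ]
 [-0.53369503  0.65561425 -0.53417185  0.56074997]
 [ 0.00703637 -0.62818554 -0.77803176  0.86772052]
 [ 0.          0.          0.          1.        ]]
top [[422.01491285   0.         318.13173355]
 [  0.         422.01491285 205.63084602]
 [  0.           0.           1.        ]] [[ 0.02466535 -0.98983827  0.14004219  0.41606529]
 [-0.99954232 -0.02196406  0.02080223  0.0213925 ]
 [-0.01751495 -0.14049119 -0.98992699  1.00892775]
 [ 0.          0.          0.          1.        ]]
```

View pics/scene0.png

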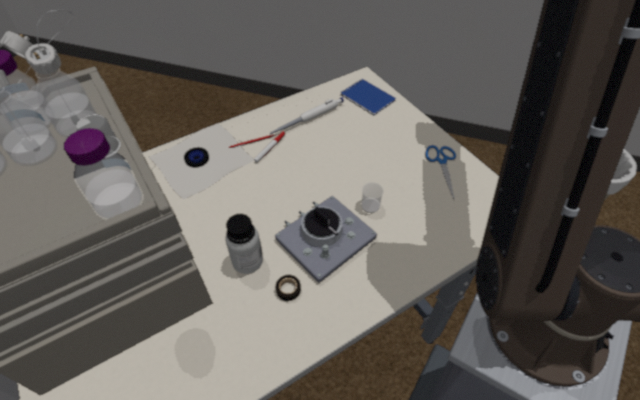

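View pics/top0.png

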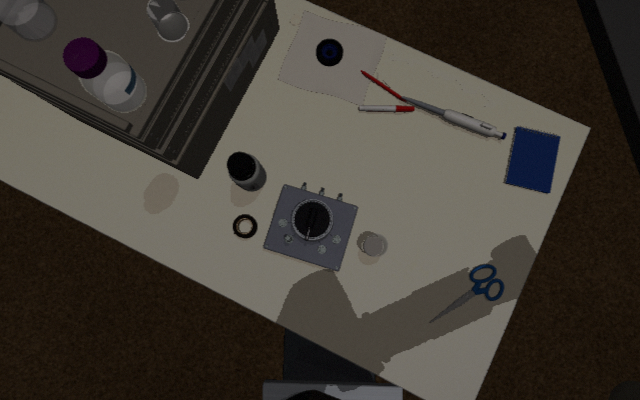

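The top view shows the housing at about (311,226), with the turret and knob at (312,219). The beaker is at (371,243), the tape at (245,226) and the bottle at (245,170). I'll enlarge both views next.

Run:
```python
import cv2,numpy as np
a=cv2.imread("pics/top0.png")[175:280,255:355]; b=cv2.imread("pics/scene0.png")[190:285,270:380]
a=cv2.resize(a,(400,420),interpolation=cv2.INTER_CUBIC);b=cv2.resize(b,(400,345),interpolation=cv2.INTER_CUBIC)
b=cv2.copyMakeBorder(b,0,75,0,0,cv2.BORDER_CONSTANT)
cv2.imwrite("pics/crop1.png",np.clip(np.hstack([a,b])*1.5,0,255).astype(np.uint8))
```

```text
(no output)
```

View pics/crop1.png

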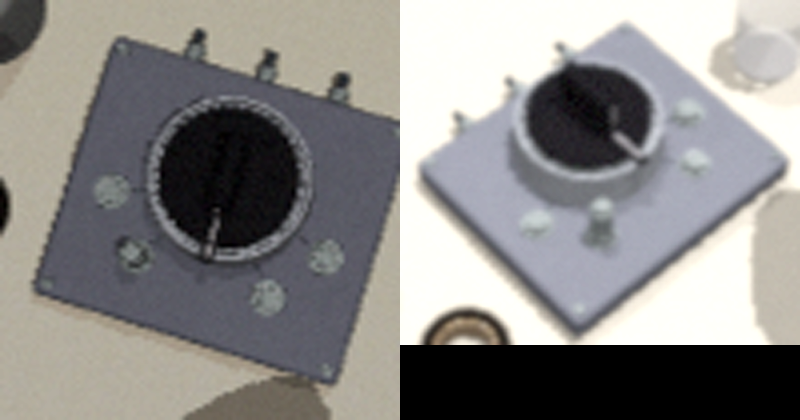

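```bash
cat > h.py <<'E'
import numpy as np
K={"scene":[436.65,325.003,202.693],"top":[422.015,318.132,205.631]}
P={"scene":np.array([[-0.84564774,-0.41899031,0.33064636,0.1976954],[-0.53369503,0.65561425,-0.53417185,0.56074997],[0.00703637,-0.62818554,-0.77803176,0.86772052]]),
"top":np.array([[0.02466535,-0.98983827,0.14004219,0.41606529],[-0.99954232,-0.02196406,0.02080223,0.0213925],[-0.01751495,-0.14049119,-0.98992699,1.00892775]])}
def proj(n,p):
    q=(np.asarray(p)-P[n][:,3])@P[n][:,:3]; f,cx,cy=K[n]; return np.array([f*q[0]/q[2]+cx,f*q[1]/q[2]+cy])
def back(n,u,z):
    f,cx,cy=K[n]; d=P[n][:,:3]@[(u[0]-cx)/f,(u[1]-cy)/f,1]; o=P[n][:,3]; return o+d*(z-o[2])/d[2]
def tri(a,b):
    A=[];B=[]
    for n,u in(("top",a),("scene",b)):
        f,cx,cy=K[n]; d=P[n][:,:3]@[(u[0]-cx)/f,(u[1]-cy)/f,1]; d/=np.linalg.norm(d); M=np.eye(3)-np.outer(d,d); A.append(M);B.append(M@P[n][:,3])
    return np.linalg.lstsq(np.vstack(A),np.hstack(B),rcond=None)[0]
E
python3 - <<'E'
from h import *
from scipy.optimize import least_squares
T=lambda x,y:(255+x/4-.375,175+y/4-.375); S=lambda x,y:(270+(x-400)/3.636-.36,190+y/3.636-.36)
print("skirt",tri(T(232,174),S(588,116)))
print("cart top",tri(T(130,250),S(600,205)))
print("beaker",back("top",(371,243),.03),"tape",back("top",(245,226),.01),"bottle",back("top",(243,165),.15))
for p in [(112,190),(130,250),(267,297),(326,257)]: print(back("top",T(*p),.06 if p[0]==130 else .032))
# fit
pol=lambda r,d:np.array([-r*np.cos(np.radians(d)),-r*np.sin(np.radians(d))])
def model(v):
    x,y,a,z0=v;R=np.array([[np.cos(a),-np.sin(a)],[np.sin(a),np.cos(a)]])
    return lambda q,z:np.r_[R@q+[x,y],z+z0]
# order around -x: measured in top; try both signs
for cartdeg in(35,-35):
  s=np.sign(cartdeg)
  obs=[("top",T(232,174),np.zeros(2),.06),("scene",S(588,116),np.zeros(2),.06),
   ("top",T(112,190),pol(.07,69*s),.032),("top",T(130,250),pol(.07,35*s),.06),("top",T(267,297),pol(.07,-35*s),.032),("top",T(326,257),pol(.07,-69*s),.032),
   ("scene",S(600,205),pol(.07,35*s),.06),("scene",S(537,220),pol(.07,69*s),.032),("scene",S(695,160),pol(.07,-35*s),.032),("scene",S(688,108),pol(.07,-69*s),.032)]
  f=lambda v:np.hstack([proj(n,model(v)(q,z))-u for n,u,q,z in obs])
  for a0 in(0,1.5,3,4.5):
    o=least_squares(f,[.42,.02,a0,0])
    print(cartdeg,o.cost,o.x,np.degrees(o.x[2]))
    if o.cost<50:print(f(o.x).reshape(-1,2).round(1).tolist()); 
p0=back("top",T(232,174),.06);p1=back("top",T(211,252),.06);print("pointer dir deg",np.degrees(np.arctan2(*(p1-p0)[1::-1])))
p0=back("scene",S(588,116),.06);p1=back("scene",S(645,160),.06);print("pointer dir deg",np.degrees(np.arctan2(*(p1-p0)[1::-1])))
E
```

```text
skirt [0.52188208 0.05314325 0.05227723]
cart top [0.47705755 0.10939679 0.05825356]
beaker [ 0.47013248 -0.08225396  0.03      ] tape [0.50452292 0.21536816 0.01      ] bottle [0.61988113 0.19865886 0.15      ]
[0.51364576 0.12365338 0.032     ]
[0.47719236 0.1093432  0.06      ]
[0.45380451 0.03196509 0.032     ]
[ 0.47762166 -0.00156869  0.032     ]
35 1679.0504624731252 [ 0.45972313  0.07145787  2.82313617 -0.01178585] 161.75378779197
35 1679.0504617998033 [ 0.45972305  0.07145761  2.82314468 -0.01178583] 161.75427529092988
35 1679.050463335295 [ 0.45972243  0.07145577  2.82320362 -0.01178567] 161.75765185285843
35 1679.050462476879 [ 0.45972251  0.07145603  2.82319546 -0.01178569] 161.7571845705999
-35 0.892950595422366 [ 0.52049216  0.05415123 -0.28347057 -0.00300941] -16.24166727288342
[[-0.4, 0.6], [0.1, -0.7], [0.0, -0.3], [0.4, 0.3], [0.2, -0.1], [-0.0, -0.1], [0.2, 0.2], [-0.3, -0.0], [-0.3, 0.1], [-0.0, 0.4]]
-35 0.8929505954223811 [ 0.52049216  0.05415123 -0.28347057 -0.00300941] -16.241667390449457
[[-0.4, 0.6], [0.1, -0.7], [0.0, -0.3], [0.4, 0.3], [0.2, -0.1], [-0.0, -0.1], [0.2, 0.2], [-0.3, -0.0], [-0.3, 0.1], [-0.0, 0.4]]
-35 0.8929505954223844 [ 5.20492165e-01  5.41512263e-02  5.99971474e+00 -3.00941177e-03] 343.7583327309646
[[-0.4, 0.6], [0.1, -0.7], [0.0, -0.3], [0.4, 0.3], [0.2, -0.1], [-0.0, -0.1], [0.2, 0.2], [-0.3, -0.0], [-0.3, 0.1], [-0.0, 0.4]]
-35 0.8929505954223451 [ 5.20492165e-01  5.41512264e-02  5.99971474e+00 -3.00941177e-03] 343.7583327583394
[[-0.4, 0.6], [0.1, -0.7], [0.0, -0.3], [0.4, 0.3], [0.2, -0.1], [-0.0, -0.1], [0.2, 0.2], [-0.3, -0.0], [-0.3, 0.1], [-0.0, 0.4]]
pointer dir deg 166.5131938101973
pointer dir deg 168.7627203385958
```

```bash
cat > go.py <<'E'
import sys,numpy as np
from scipy.spatial.transform import Rotation as Ro
from plant import r
def rep(target,ydir):
    s=r.get_state(); R=Ro.from_euler('xyz',s['eef_rot'],degrees=True).as_matrix()
    print('t',round(s['time_s'],2),'p',s['tcp_pos'].round(4),'x',R[:,0].round(3),'y az',np.degrees(np.arctan2(R[1,1],R[0,1])).round(2),'F',s['contact_force'].round(1),'M',s['moment'].round(2),'w',s['gripper_width'].round(4),'j6',s['joints'][5].round(1))
    print('dp mm',(1000*R.T@(np.array(target)-s['tcp_pos'])).round(1))
    # twist about tool x (pointing down): positive twist decreases azimuth
    a=np.degrees(np.arctan2(R[1,1],R[0,1])); d=-(ydir-a); print('twist',(d+90)%180-90)
if __name__=="__main__": v=list(map(float,sys.argv[1:])); rep(v[:3],v[3])
E
python3 go.py 0.5205 0.0542 0.23 77.5
```

```text
Traceback (most recent call last):
  File "go.py", line 10, in <module>
    if __name__=="__main__": v=list(map(float,sys.argv[1:])); rep(v[:3],v[3])
                                                              ~~~^^^^^^^^^^^^
  File "go.py", line 6, in rep
    print('t',round(s['time_s'],2),'p',s['tcp_pos'].round(4),'x',R[:,0].round(3),'y az',np.degrees(np.arctan2(R[1,1],R[0,1])).round(2),'F',s['contact_force'].round(1),'M',s['moment'].round(2),'w',s['gripper_width'].round(4),'j6',s['joints'][5].round(1))
                                                                                                                                                                                                    ^^^^^^^^^^^^^^^^^^^^^^^^
AttributeError: 'float' object has no attribute 'round'
```

```bash
sed -i "s/s\['gripper_width'\].round(4)/round(s['gripper_width'],4)/" go.py
python3 go.py 0.5205 0.0542 0.24 77.5
```

```text
t 0.1 p [ 0.1569 -0.6561  0.2427] x [-0.     0.001 -1.   ] y az 103.45 F [0.2 0.6 0.2] M [-0.05 -0.07 -0.02] w 0.0874 j6 -16.5
dp mm [  3.6 606.3 518.8]
twist 25.948109708941672
```

```bash
python3 -m jog '{"fingers":[0.6,0.6,0.6,0.6,0.6],"dp":[[0,38,32.5],[0,76,65],[0,114,97.5],[0,152,130],[0,190,162.5]],"twist":[2,4,6,8,10]}' 20; python3 go.py 0.5205 0.0542 0.24 77.5
```

```text
time_s: 0.6
tcp_pos: [0.2709, -0.4319, 0.2426]
eef_rot: [109.2, 89.9, 112.5]
contact_force: [2.0, -0.5, 0.6]
gripper_width: 0.055
t 0.6 p [ 0.2709 -0.4319  0.2426] x [-0.001  0.002 -1.   ] y az 93.34 F [ 2.  -0.5  0.6] M [-0.04 -0.26 -0.04] w 0.055 j6 -50.8
dp mm [  3.3 470.8 277.5]
twist 15.83619995573683
```

```bash
python3 -m jog '{"fingers":[0.6,0.6,0.6,0.6,0.6],"dp":[[0,43,25.4],[0,86,51],[0,129,76],[0,172,101],[0,215,127]],"twist":[2,4,6,8,10]}'; python3 -m jog '{"fingers":[0.6,0.6,0.6,0.6,0.6],"dp":[[0,43,25.4],[0,86,51],[0,129,76],[0,172,101],[0,215,127]],"twist":[0,0,0,0,0]}'; python3 go.py 0.5205 0.0542 0.24 77.5
```

```text
time_s: 1.1
tcp_pos: [0.3847, -0.2093, 0.2431]
eef_rot: [104.3, 89.9, 97.5]
contact_force: [1.4, -0.6, 0.2]
gripper_width: 0.0525
time_s: 1.6
tcp_pos: [0.5358, -0.0097, 0.2434]
eef_rot: [104.7, 89.9, 98.0]
contact_force: [1.3, -0.8, 0.1]
gripper_width: 0.0526
t 1.6 p [ 0.5358 -0.0097  0.2434] x [-0.     0.002 -1.   ] y az 83.28 F [ 1.3 -0.8  0.1] M [-0.1  -0.2   0.02] w 0.0526 j6 -116.5
dp mm [  3.5  61.7 -22.7]
twist 5.780800213735702
```

```bash
T='{"fingers":[0.6,0.6,0.6,0.6,0.6],"dp":[[0,0,0],[0,0,0],[0,0,0],[0,0,0],[0,0,0]],"twist":[-8.5,-17,-25.5,-34,-42.5]}'; :
python3 -m jog '{"fingers":[0.6,0.6,0.6,0.6,0.6],"dp":[[0,20,-8],[0,40,-15],[0,60,-22],[0,60,-22],[0,60,-22]],"twist":[-8.5,-17,-25.5,-34,-42.5]}'
python3 -m jog '{"fingers":[0.6,0.6,0.6,0.6,0.6],"dp":[[0,0,0],[0,0,0],[0,0,0],[0,0,0],[0,0,0]],"twist":[-8.5,-17,-25.5,-34,-42.5]}'
python3 -m jog '{"fingers":[0.6,0.6,0.6,0.6,0.6],"dp":[[0,0,0],[0,0,0],[0,0,0],[0,0,0],[0,0,0]],"twist":[-8.5,-17,-25.5,-34,-42.5]}'
python3 -m jog '{"fingers":[0.6,0.6,0.6,0.6,0.6],"dp":[[0,0,0],[0,0,0],[0,0,0],[0,0,0],[0,0,0]],"twist":[-8.5,-17,-25.5,-34,-42.5]}'
python3 go.py 0.5205 0.0542 0.24 77.5
python3 - <<'E'
from plant import r
import cv2
c=r.capture("wrist");cv2.imwrite("pics/w1.png",c["frame"][:,:,::-1]);print(c["intrinsics"],c["pose"].tolist())
E
```

```text
time_s: 2.1
tcp_pos: [0.5206, 0.0532, 0.2432]
eef_rot: [80.0, 89.9, 116.2]
contact_force: [0.0, -0.3, 0.6]
gripper_width: 0.0528
time_s: 2.6
tcp_pos: [0.5204, 0.0531, 0.2428]
eef_rot: [53.9, 89.9, 132.9]
contact_force: [1.2, -0.5, -0.1]
gripper_width: 0.0527
time_s: 3.1
tcp_pos: [0.5201, 0.0531, 0.2425]
eef_rot: [24.7, 89.8, 146.6]
contact_force: [-0.7, 0.1, -0.5]
gripper_width: 0.0526
time_s: 3.6
tcp_pos: [0.5198, 0.053, 0.2422]
eef_rot: [-9.6, 89.8, 155.2]
contact_force: [-0.8, -0.4, -0.2]
gripper_width: 0.0522
t 3.6 p [0.5198 0.053  0.2422] x [-0.003  0.001 -1.   ] y az -105.24 F [-0.8 -0.4 -0.2] M [-0.07  0.16  0.03] w 0.0522 j6 47.6
dp mm [ 2.2 -1.3 -0.4]
twist -2.738011846363918
[[309.70691629   0.         317.29787825]
 [  0.         309.70691629 203.60846195]
 [  0.           0.           1.        ]] [[-0.2636729025123731, -0.9317244497714926, -0.24973215687754588, 0.5871300349966408], [-0.9646119965416728, 0.25453696863849606, 0.06880863117526981, 0.03547827019227118], [-0.0005446178381439472, 0.25903760594619435, -0.9658670830383834, 0.38236269654999483], [0.0, 0.0, 0.0, 1.0]]
```

View pics/w1.png

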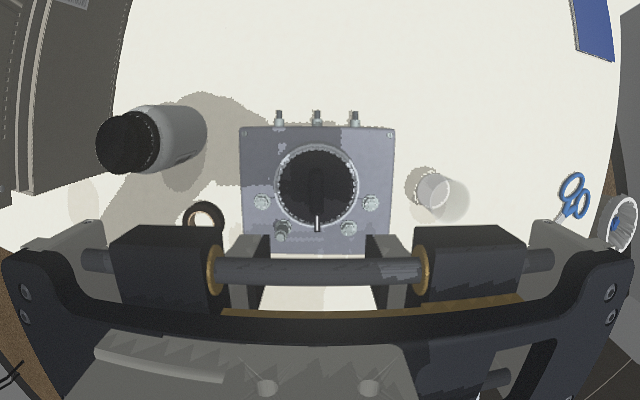

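The wrist view shows the knob skirt centred near (316,184), with the white pointer line from (318,215) to (318,232). The cartridge is at (283,228) and the plugs at (262,202), (348,228) and (370,202).

Run:
```python
import numpy as np,cv2
f,cx,cy=309.707,317.298,203.608
P=np.array([[-0.2636729025123731,-0.9317244497714926,-0.24973215687754588,0.5871300349966408],[-0.9646119965416728,0.25453696863849606,0.06880863117526981,0.03547827019227118],[-0.0005446178381439472,0.25903760594619435,-0.9658670830383834,0.38236269654999483]])
def back(u,z):
    d=np.array([u[0]-cx,u[1]-cy]);r=np.hypot(*d);t=r/f
    v=P[:,:3]@np.r_[d/max(r,1e-9)*np.sin(t),np.cos(t)];return P[:,3]+v*(z-P[2,3])/v[2]
im=cv2.imread("pics/w1.png");g=im.max(2)
pts=np.argwhere(g[140:240,265:370]<55)[:,::-1]+[265,140]
m=((g<55).astype(np.uint8));n,l,st,c=cv2.connectedComponentsWithStats(m)
k=l[175,300];print(st[k],c[k])
co=cv2.findContours((l==k).astype(np.uint8),0,2)[0];co=max(co,key=len)[:,0]
hull=cv2.convexHull(co)[:,0]
W=np.array([back(u,.06)[:2] for u in hull.astype(float)])
from scipy.optimize import least_squares
o=least_squares(lambda v:np.hypot(*(W-v[:2]).T)-v[2],[.52,.054,.04],loss='soft_l1',f_scale=.001);print("skirt",o.x)
C=o.x[:2]
w=np.argwhere((g>150))[:,::-1];w=w[(abs(w[:,0]-318)<5)&(w[:,1]>210)&(w[:,1]<230)];print(len(w))
L=np.array([back(u,.06)[:2] for u in w.astype(float)]);d=L.mean(0)-C;print("pointer az",np.degrees(np.arctan2(d[1],d[0])))
vx=cv2.fitLine(L.astype(np.float32),2,0,.01,.01).ravel();print("line",np.degrees(np.arctan2(vx[1],vx[0])))
for n,u,z in(("c",(280,222),.06),("p",(262,200),.032),("p",(348,226),.032),("p",(371,200),.032)):
  q=back(u,z)[:2];e=q-C;print(n,q,np.hypot(*e),np.degrees(np.arctan2(e[1],e[0])))
cv2.imwrite("pics/w1c.png",np.clip(cv2.resize(im[125:255,235:400],None,fx=4.8,fy=4.6,interpolation=2)*2.,0,255).astype(np.uint8))
```

```text
[ 279  158   72   59 2139] [313.97802712 186.21505376]
skirt [0.5223354  0.05618789 0.03775513]
38
pointer az 169.21915364166819
line 2.0549142
c [0.49437174 0.10362187] 0.05506313357112485 120.52054215815137
p [0.51799447 0.12223691] 0.06619151958978384 93.76023790113807
p [0.45998155 0.03222199] 0.06680095483749693 -158.97557746906386
p [ 0.48410035 -0.00181788] 0.06947365654391732 -123.39125746464738
```

View pics/w1c.png

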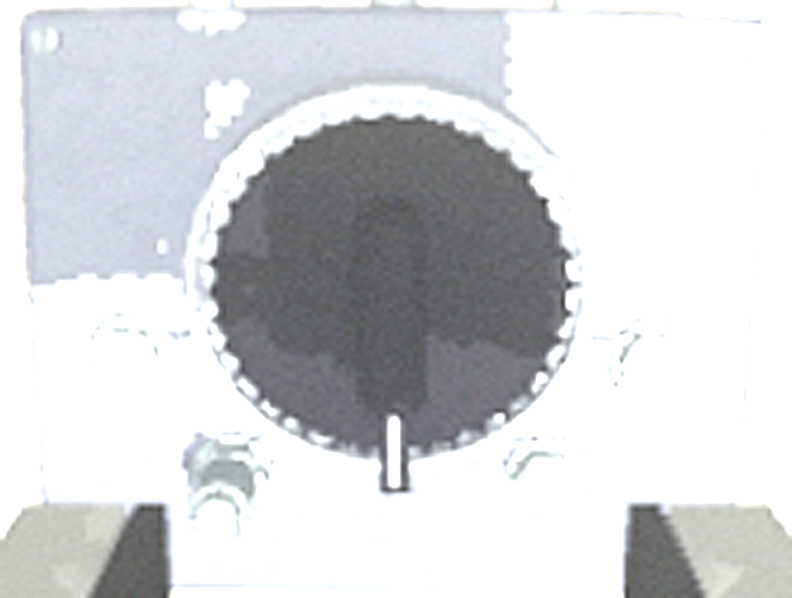

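Run:
```python
import numpy as np
f,cx,cy=309.707,317.298,203.608
P=np.array([[-0.2636729025123731,-0.9317244497714926,-0.24973215687754588,0.5871300349966408],[-0.9646119965416728,0.25453696863849606,0.06880863117526981,0.03547827019227118],[-0.0005446178381439472,0.25903760594619435,-0.9658670830383834,0.38236269654999483]])
def back(u,z):
    d=np.array([u[0]-cx,u[1]-cy]);r=np.hypot(*d);t=r/f
    v=P[:,:3]@np.r_[d/max(r,1e-9)*np.sin(t),np.cos(t)];return P[:,3]+v*(z-P[2,3])/v[2]
b=lambda x,y,z:back((235+x/4.8-.4,125+y/4.6-.4),z)[:2]
az=lambda e:np.degrees(np.arctan2(e[1],e[0]))
ed=[b(x,y,.06) for x,y in((210,283),(572,283),(392,115),(300,435),(482,435))]
import cv2
A=np.array([[*(2*p),1] for p in ed]);s=np.linalg.lstsq(A,[p@p for p in ed],rcond=None)[0];print("skirt",s[:2],np.sqrt(s[2]+s[:2]@s[:2]));C=s[:2]
t1,t2=b(392,200,.092),b(392,410,.092);print("bar top ends",t1,t2,(t1+t2)/2,np.hypot(*(t2-t1)),az(t2-t1))
l1,l2=b(394,415,.06),b(394,490,.06);print("line",az(l2-l1),az(l2-C),np.hypot(*(l2-C)))
q=b(215,510,.06);print("cart",q,np.hypot(*(q-C)),az(q-C))
```

```text
skirt [0.52087025 0.05516747] 0.0405539747061977
bar top ends [0.54586958 0.04793174] [0.50241765 0.05984538] [0.52414362 0.05388856] 0.04505557701480244 164.66745114123054
line 164.67788638724554 165.4919801629931 0.04888540468251675
cart [0.47937154 0.10905427] 0.06801419114442762 127.60018687623098
```

```bash
python3 go.py 0.5207 0.0546 0.083 75.5; python3 -m jog '{"fingers":[0.6,0.6,0.6,0.6,0.6],"dp":[[40,-1.5,0],[80,-1.5,0],[110,-1.5,0],[135,-1.5,0],[135,-1.5,0]],"twist":[-0.7,-0.7,-0.7,-0.7,-0.7]}'; python3 go.py 0.5207 0.0546 0.083 75.5
```

```text
t 3.65 p [0.5198 0.053  0.2422] x [-0.003  0.001 -1.   ] y az -104.71 F [-0.2  0.7 -0.5] M [-0.03  0.14 -0.03] w 0.0531 j6 48.1
dp mm [159.2  -1.7  -1. ]
twist -0.21049188782183137
time_s: 4.15
tcp_pos: [0.5173, 0.0537, 0.1038]
eef_rot: [21.0, 89.5, -173.2]
contact_force: [-0.7, -0.2, 0.0]
gripper_width: 0.0528
t 4.15 p [0.5173 0.0537 0.1038] x [-0.009 -0.001 -1.   ] y az -104.21 F [-0.7 -0.2  0. ] M [-0.14  0.23  0.  ] w 0.0528 j6 48.6
dp mm [20.8 -1.8 -3.2]
twist 0.2944684421832733
```

```bash
python3 -m jog '{"fingers":[0.6,0.6,0.6,0.6,0.6],"dp":[[8,-1.5,-3],[14,-1.5,-3],[18,-1.5,-3],[20,-1.5,-3],[20,-1.5,-3]],"twist":[0.3,0.3,0.3,0.3,0.3]}'; python3 go.py 0.5207 0.0546 0.083 75.5;  python3 -m jog '{"fingers":[0.1,0.1,0.1,0.1,0.1],"dp":[[0,0,0],[0,0,0],[0,0,0],[0,0,0],[0,0,0]],"twist":[0,0,0,0,0]}' 8; python3 go.py 0.5207 0.0546 0.083 75.5
```

```text
time_s: 4.65
tcp_pos: [0.5205, 0.0544, 0.0841]
eef_rot: [20.3, 89.5, -174.2]
contact_force: [-0.5, 0.6, 0.1]
gripper_width: 0.0525
t 4.65 p [0.5205 0.0544 0.0841] x [-0.009 -0.001 -1.   ] y az -104.51 F [-0.5  0.6  0.1] M [-0.11  0.15  0.02] w 0.0525 j6 48.4
dp mm [ 1.1 -0.2 -0.1]
twist -0.008829694288010614
time_s: 5.15
tcp_pos: [0.5205, 0.0544, 0.0841]
eef_rot: [20.3, 89.5, -174.3]
contact_force: [-0.0, -0.0, 0.8]
gripper_width: 0.018
t 5.15 p [0.5205 0.0544 0.0841] x [-0.009 -0.001 -1.   ] y az -104.51 F [-0.  -0.   0.8] M [-0.05  0.11  0.03] w 0.018 j6 48.4
dp mm [ 1.1 -0.2 -0.1]
twist -0.010248490849107839
```

```bash
python3 -m jog '{"fingers":[0,0,0,0,0],"dp":[[0,0,0],[0,0,0],[0,0,0],[0,0,0],[0,0,0]],"twist":[0,0,0,0,0]}' 10; python3 go.py 0.5207 0.0546 0.083 75.5;python3 -m jog '{"fingers":[0,0,0,0,0],"dp":[[0,0,0],[0,0,0],[0,0,0],[0,0,0],[0,0,0]],"twist":[0,0,0,0,0]}' 35; python3 go.py 0.5207 0.0546 0.083 75.5
```

```text
time_s: 5.65
tcp_pos: [0.5206, 0.0544, 0.0841]
eef_rot: [20.1, 89.5, -174.4]
contact_force: [-0.0, 1.2, -0.8]
gripper_width: 0.014
t 5.65 p [0.5206 0.0544 0.0841] x [-0.009 -0.001 -1.   ] y az -104.51 F [-0.   1.2 -0.8] M [0.03 0.11 0.  ] w 0.014 j6 48.4
dp mm [ 1.1 -0.2 -0.1]
twist -0.011464495924485618
time_s: 6.15
tcp_pos: [0.5206, 0.0544, 0.0841]
eef_rot: [20.1, 89.5, -174.4]
contact_force: [-0.4, 0.6, 0.1]
gripper_width: 0.0134
t 6.15 p [0.5206 0.0544 0.0841] x [-0.009 -0.001 -1.   ] y az -104.51 F [-0.4  0.6  0.1] M [ 0.06  0.11 -0.01] w 0.0134 j6 48.4
dp mm [ 1.1 -0.2 -0.1]
twist -0.010431999623108368
```

```bash
python3 -m jog '{"fingers":[0,0,0,0,0],"dp":[[-2,0,0],[-4.5,0,0],[-7,0,0],[-9,0,0],[-10.5,0,0]],"twist":[0,0,0,0,0]}'; python3 go.py 0.5207 0.0546 0.083 75.5;python3 -m jog '{"fingers":[0,0,0,0,0],"dp":[[0,0,0],[0,0,0],[0,0,0],[0,0,0],[0,0,0]],"twist":[0,0,0,0,0]}' 35; python3 go.py 0.5207 0.0546 0.0946 75.5
```

```text
time_s: 6.65
tcp_pos: [0.5204, 0.0544, 0.0945]
eef_rot: [19.8, 89.5, -174.8]
contact_force: [2.3, 0.5, -11.6]
gripper_width: 0.0139
t 6.65 p [0.5204 0.0544 0.0945] x [-0.009 -0.001 -1.   ] y az -104.52 F [  2.3   0.5 -11.6] M [ 0.25 -0.93 -0.  ] w 0.0139 j6 48.3
dp mm [11.5 -0.3 -0.3]
twist -0.024029976990050272
time_s: 7.15
tcp_pos: [0.5204, 0.0544, 0.0945]
eef_rot: [19.9, 89.5, -174.6]
contact_force: [3.2, 0.1, -9.7]
gripper_width: 0.0139
t 7.15 p [0.5204 0.0544 0.0945] x [-0.009 -0.001 -1.   ] y az -104.52 F [ 3.2  0.1 -9.7] M [ 0.13 -1.01 -0.01] w 0.0139 j6 48.3
dp mm [-0.1 -0.2 -0.2]
twist -0.02188047197748233
```

```bash
python3 -m jog '{"fingers":[0,0,0,0,0],"dp":[[0,0,0],[0,0,0],[0,0,0],[0,0,0],[0,0,0]],"twist":[4,8,12,16,20]}'; python3 go.py 0.5207 0.0546 0.0901 55.5
```

```text
time_s: 7.65
tcp_pos: [0.5205, 0.0545, 0.0945]
eef_rot: [39.3, 89.5, -175.3]
contact_force: [2.1, -0.1, -9.1]
gripper_width: 0.0139
t 7.65 p [0.5205 0.0545 0.0945] x [-0.009 -0.001 -1.   ] y az -124.69 F [ 2.1 -0.1 -9.1] M [ 0.29 -0.95 -0.04] w 0.0139 j6 28.2
dp mm [ 4.4 -0.3 -0.2]
twist -0.18739447775939766
```

```bash
python3 -m jog '{"fingers":[0,0,0,0,0],"dp":[[1,0,0],[2,0,0],[3,0,0],[3.6,0,0],[3.6,0,0]],"twist":[0,0,0,0,0]}'; python3 go.py 0.5207 0.0546 0.0901 55.5;  python3 -m jog '{"fingers":[0,0,0,0,0],"dp":[[0.3,0,0],[0.5,0,0],[0.7,0,0],[0.7,0,0],[0.7,0,0]],"twist":[0,0,0,0,0]}'; python3 go.py 0.5207 0.0546 0.0901 55.5
```

```text
time_s: 8.15
tcp_pos: [0.5205, 0.0545, 0.0908]
eef_rot: [39.7, 89.5, -175.0]
contact_force: [2.6, 0.8, -8.5]
gripper_width: 0.0138
t 8.15 p [0.5205 0.0545 0.0908] x [-0.009 -0.001 -1.   ] y az -124.65 F [ 2.6  0.8 -8.5] M [ 0.29 -1.02  0.04] w 0.0138 j6 28.2
dp mm [ 0.7 -0.2 -0.1]
twist -0.15163424963540706
time_s: 8.65
tcp_pos: [0.5205, 0.0545, 0.0903]
eef_rot: [39.8, 89.5, -174.8]
contact_force: [0.7, 0.6, -5.4]
gripper_width: 0.0137
t 8.65 p [0.5205 0.0545 0.0903] x [-0.009 -0.001 -1.   ] y az -124.65 F [ 0.7  0.6 -5.4] M [ 0.1  -0.47  0.03] w 0.0137 j6 28.2
dp mm [ 0.2 -0.2 -0.1]
twist -0.14509720493555278
```

```bash
python3 -m jog '{"fingers":[0,0,0,0,0],"dp":[[0.4,0,0],[0.4,0,0],[0.4,0,0],[0.4,0,0],[0.4,0,0]],"twist":[0,0.5,1,1.5,2]}'; python3 go.py 0.5207 0.0546 0.0901 55.5
```

```text
time_s: 9.15
tcp_pos: [0.5204, 0.0545, 0.0897]
eef_rot: [40.5, 89.5, -176.2]
contact_force: [2.1, -0.2, -8.0]
gripper_width: 0.0137
t 9.15 p [0.5204 0.0545 0.0897] x [-0.009 -0.001 -1.   ] y az -126.7 F [ 2.1 -0.2 -8. ] M [ 0.32 -0.86  0.  ] w 0.0137 j6 26.2
dp mm [-0.4 -0.2 -0.2]
twist -2.202952060076825
```

```bash
python3 -m jog '{"fingers":[0,0,0,0,0],"dp":[[0.3,0,0],[0.5,0,0],[0.5,0,0],[0.5,0,0],[0.5,0,0]],"twist":[0,0,0,0,0]}'; python3 go.py 0.5207 0.0546 0.0901 55.5
```

```text
time_s: 9.65
tcp_pos: [0.5205, 0.0546, 0.0891]
eef_rot: [40.2, 89.5, -176.5]
contact_force: [2.2, 1.0, -8.2]
gripper_width: 0.0142
t 9.65 p [0.5205 0.0546 0.0891] x [-0.009 -0.001 -1.   ] y az -126.7 F [ 2.2  1.  -8.2] M [ 0.11 -1.03 -0.06] w 0.0142 j6 26.2
dp mm [-1.  -0.2 -0.2]
twist -2.203637910409242
```

```bash
python3 -m jog '{"fingers":[0,0,0,0,0],"dp":[[0.4,0,0],[0.8,0,0],[1.2,0,0],[1.5,0,0],[1.5,0,0]],"twist":[0,0,0,0,0]}'; python3 go.py 0.5207 0.0546 0.0841 55.5
```

```text
time_s: 10.15
tcp_pos: [0.5206, 0.0546, 0.0876]
eef_rot: [40.0, 89.5, -176.7]
contact_force: [3.1, -0.4, -6.9]
gripper_width: 0.0138
t 10.15 p [0.5206 0.0546 0.0876] x [-0.009 -0.001 -1.   ] y az -126.71 F [ 3.1 -0.4 -6.9] M [ 0.12 -0.97 -0.1 ] w 0.0138 j6 26.2
dp mm [ 3.5 -0.1 -0.1]
twist -2.2069944307156106
```

```bash
python3 -m jog '{"fingers":[0,0,0,0,0],"dp":[[0.6,0,0],[1.2,0,0],[1.8,0,0],[2.2,0,0],[2.6,0,0]],"twist":[0.3,0.6,1,1,1]}'; python3 go.py 0.5207 0.0546 0.0841 55.5;python3 -m jog '{"fingers":[0,0,0,0,0],"dp":[[0.3,0,0],[0.5,0,0],[0.7,0,0],[0.7,0,0],[0.7,0,0]],"twist":[0,0,0,0,0]}'; python3 go.py 0.5207 0.0546 0.0841 55.5
```

```text
time_s: 10.65
tcp_pos: [0.5205, 0.0546, 0.0849]
eef_rot: [41.6, 89.5, -176.1]
contact_force: [1.9, -0.8, -8.8]
gripper_width: 0.0141
t 10.65 p [0.5205 0.0546 0.0849] x [-0.009 -0.001 -1.   ] y az -127.7 F [ 1.9 -0.8 -8.8] M [-0.09 -0.9   0.05] w 0.0141 j6 25.2
dp mm [ 0.8 -0.2 -0.2]
twist -3.2004833437056277
time_s: 11.15
tcp_pos: [0.5205, 0.0546, 0.0843]
eef_rot: [41.2, 89.5, -176.5]
contact_force: [1.9, -0.1, -7.7]
gripper_width: 0.0141
t 11.15 p [0.5205 0.0546 0.0843] x [-0.009 -0.001 -1.   ] y az -127.7 F [ 1.9 -0.1 -7.7] M [-0.05 -0.94 -0.06] w 0.0141 j6 25.2
dp mm [ 0.2 -0.2 -0.2]
twist -3.200265834562259
```

```bash
python3 -m jog '{"fingers":[0,0,0,0,0],"dp":[[0.2,0,0],[0.4,0,0],[0.5,0,0],[0.5,0,0],[0.5,0,0]],"twist":[0,0,0,0,0]}'; python3 go.py 0.5207 0.0546 0.0841 55.5
python3 - <<'E'
from plant import r
import cv2,numpy as np
c=r.capture("scene")["frame"][:,:,::-1][190:285,270:380];d=r.capture("top")["frame"][:,:,::-1][175:280,255:355]
a=cv2.resize(d,(400,420),interpolation=2);b=cv2.copyMakeBorder(cv2.resize(c,(400,345),interpolation=2),0,75,0,0,0)
cv2.imwrite("pics/c2.png",np.clip(np.hstack([a,b])*1.5,0,255).astype(np.uint8))
E
```

```text
time_s: 11.65
tcp_pos: [0.5205, 0.0545, 0.0841]
eef_rot: [41.5, 89.5, -176.2]
contact_force: [-0.3, -0.2, 2.1]
gripper_width: 0.0139
t 11.65 p [0.5205 0.0545 0.0841] x [-0.009 -0.001 -1.   ] y az -127.69 F [-0.3 -0.2  2.1] M [-0.16  0.08 -0.02] w 0.0139 j6 25.2
dp mm [ 0.  -0.2 -0.1]
twist -3.192815766158816
```

View pics/c2.png

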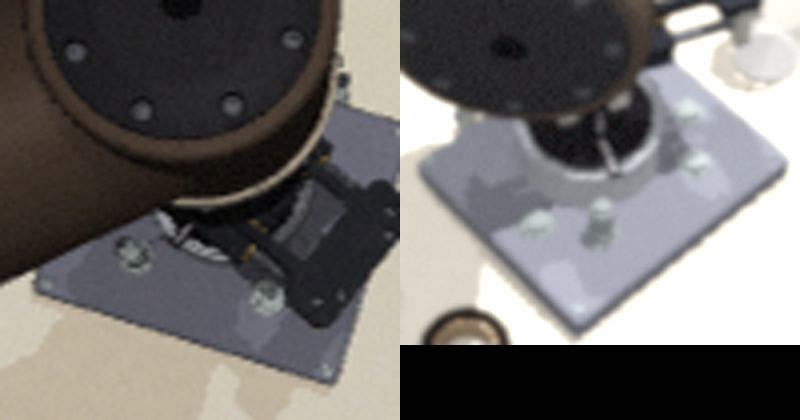

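Contact with the home stop came back at exactly the starting grip height, so the knob is home. In the picture the white pointer line ends at (615,172) in the scene half, turned toward the cartridge at (600,208). Releasing now.

```bash
python3 -m jog '{"fingers":[0.2,0.3,0.4,0.5,0.5],"dp":[[0,0,0],[0,0,0],[0,0,0],[0,0,0],[0,0,0]],"twist":[0,0,0,0,0]}' 10;python3 -m jog '{"fingers":[0.5,0.5,0.5,0.5,0.5],"dp":[[0,0,0],[0,0,0],[-5,0,0],[-15,0,0],[-35,0,0]],"twist":[0,0,0,0,0]}';python3 -m jog '{"fingers":[0.5,0.5,0.5,0.5,0.5],"dp":[[-30,0,0],[-70,0,0],[-100,0,0],[-125,0,0],[-125,0,0]],"twist":[0,0,0,0,0]}'; python3 go.py 0.5207 0.0546 0.0841 55.5
python3 - <<'E'
from plant import r
import cv2,numpy as np
c=r.capture("wrist");print(c["pose"].tolist());d=c["frame"][:,:,::-1]
f=r.capture("scene")["frame"][:,:,::-1];b=f[190:285,270:380]; cv2.imwrite("pics/w3raw.png",d)
a=cv2.resize(d[110:270,220:420],(500,400),interpolation=2);b=cv2.copyMakeBorder(cv2.resize(b,(300,259),interpolation=2),0,141,0,0,0)
cv2.imwrite("pics/c3.png",np.clip(np.hstack([a,b])*1.4,0,255).astype(np.uint8))
E
```

```text
time_s: 12.25
tcp_pos: [0.5205, 0.0545, 0.084]
eef_rot: [41.7, 89.5, -176.0]
contact_force: [-0.3, 0.1, 0.3]
gripper_width: 0.0417
time_s: 12.75
tcp_pos: [0.5201, 0.0543, 0.119]
eef_rot: [45.5, 89.4, -172.2]
contact_force: [0.1, 0.3, -0.3]
gripper_width: 0.0441
time_s: 13.25
tcp_pos: [0.5234, 0.0549, 0.249]
eef_rot: [24.7, 89.8, 167.0]
contact_force: [0.4, 0.0, 0.0]
gripper_width: 0.0433
t 13.25 p [0.5234 0.0549 0.249 ] x [-0.004  0.001 -1.   ] y az -127.67 F [0.4 0.  0. ] M [ 0.03  0.14 -0.02] w 0.0433 j6 25.1
dp mm [164.9   1.6   1.4]
twist -3.169074474468374
[[-0.6117911897792733, -0.763789799594366, -0.20575879603083935, 0.5788826664612845], [-0.7910183992026966, 0.5911241759866179, 0.15767720408146055, 0.013482732598162404], [0.0011967586497498184, 0.25922451774425453, -0.9658163475366288, 0.3891927632545757], [0.0, 0.0, 0.0, 1.0]]
```

View pics/c3.png

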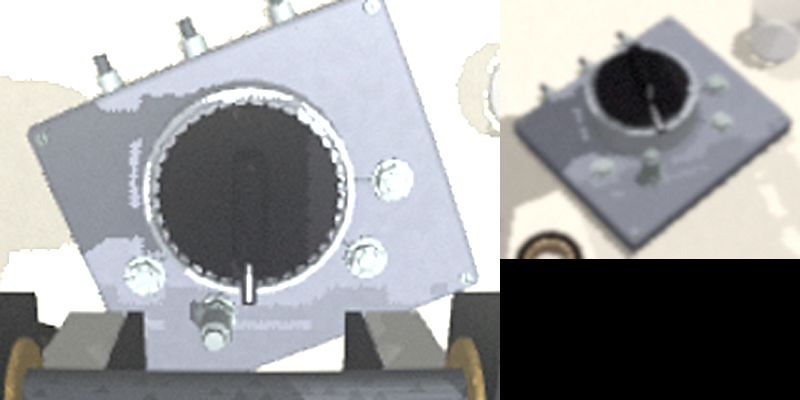

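The knob stands free. In the wrist half of the picture the pointer is at (248,285), next to the cartridge at (213,330). In the scene half the skirt's top edge is at the same image height as before, so the knob is home. The tape and beaker haven't moved.

```bash
python3 -c "
from plant import r
r.close_job()"
```

```text
the job is handed in; nothing more can be done
```

The knob is home in the detent at the cartridge's port, and I handed the job in at about 13.4 s. I gripped the bar, pulled the knob up about 10.4 mm and turned it about 20° toward the cartridge. I then let it down to feel for the notch, and it began to drop within the next 2° of turn. I eased it 1° further, lowered it fully, let go and backed off upward.

**Last checks**
- **Home:** the tool hung on the spring at 7–9 N all the way down. It met the stop at TCP height 0.0841 m, exactly the height at which I first gripped the knob. After release, the skirt sat at the same image height as at the start, to within about half a pixel.
- **Direction:** the pointer stands at about 142° in the world frame, and the cartridge's port at about 128.5°. That is about 0.24 rad to the park side, at the far edge of the stated offset plus play (0.25 rad). No other notch lies near there.
- **Handling:** the highest wrist force I read was about 12 N. The tape and beaker looked undisturbed. The bottle was not in the final pictures.

**Not done or in disagreement**
- I did not twist the knob against the notch's sides to confirm it was locked.
- The views disagreed by 1–3° on the pointer's starting angle. Heights from the fit to the outside cameras came out about 3 mm low, so I relied on touch for height.

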